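# Take the pressure cap off a coolant tank

### The arm

A 6-joint arm with a two-finger parallel gripper is mounted at the origin on the work surface. World frame = base frame: x ahead of the robot, y to its left, z up, the work surface at z = 0. Lengths are in m, angles in degrees, forces in N, time in s.
With the tool pointing down it reaches from about 0.4 to 0.825 m from the base axis. Payload 7 kg.
Tool frame: the origin (TCP) lies between the finger pads; the fingertips stand 19 mm ahead of it and the grasp point (between the pads) is the TCP; z points along the fingers, y is the line along which they close (so a half turn about z gives the same grasp; the last joint's range is limited). The gripper opens to 88 mm and grips with 3 to 60 N. Pads are 19 mm wide; open, the fingers measure 130 mm over their backs; the gripper's body (78 mm by 193 mm) begins 47 mm behind the grasp point.
Start: joints at [88.012, 20.546, 0.682, 0, -70.136, -16.507], TCP at [0.214, 0.64, 0.246] pointing down, gripper open.
Joint ranges: [-176.03, 176.03], [-82.01, 121.73], [-58.28, 71.71], [-173.87, 95.51], [-174.79, -0.11], [-173.66, 173.66]. Speed limits (degrees/s): [136.94, 136.94, 172.46, 180, 180, 180].

### API

Orientations are given as [roll, pitch, yaw] about the fixed x, y, z axes, in that order (R = Rz(yaw) Ry(pitch) Rx(roll)).
In Python, from plant import get_obs, snapshot, close_job, spot_in, spot_point gives the robot as it stands.
- The arm moves only by the tool play_rows, never from a script. Its argument "plan" is a list of rows, each a list of 6 numbers: the shift along the tool's x, y, z in cm, then the turn, a rotation vector about the tool's x, y, z in degrees. A call has 1 to 20 rows; each row shifts and turns the commanded pose from where the row before left it, along the tool's axes as they then stand; what a row does not reach is not made up. A row lasts 1/12 s, in which the tool goes at most 41.7 mm and 7.16 degrees, less where a joint would pass 70% of its speed; a pose out of reach is approached as far as the arm can. A call is refused whole if a number of a shift passes 4.17 or a number of a turn 7.16, either way. A call with a gripper value outside its range is refused whole. "grip" is the finger opening in cm, from 0 to 8.76, set as the call begins (left out, the last holds). The fingers move at their own pace and stop on an object; the grip force is fixed at half the most. Time passes only in rows, so rows that do not move let the fingers close. It gives the time, the measured TCP pose, the force, the opening and the grip force at its end, in the units of the state.
- get_obs(): the state, without advancing time (a new reading comes with each control period).
- snapshot(name): name is "scene" or "top" or "wrist"; returns a dict with "frame" (480x640x3 uint8, red, green, blue), "fx", "fy", "cx", "cy" (pixels), "position" and "attitude" of the camera in the world. Camera axes: x right, y down, z forward; pixel columns grow to the right and rows downward; lengths in m; the calibration is good to about 2 mm. A picture is of the moment at which its call begins. There is no depth.
- close_job(): hands the job in; it is judged then, once.
Trained networks look in the newest picture that a camera, given by its name, has taken for a name from the list of things; names that differ only in an ending like _2 or _b are one class to them, and where a whole thing is asked for, a point or a joint stands for the part that bears it (a point fixed in the world has none). Each returns a list of dicts, best first, with "score" (0 to 1); they miss things now and then, are a little off and sometimes report something else, mostly with a low value. They report only what shows in the picture. A call takes as long as a camera call. They do not tell look-alikes from the thing itself.
- spot_in(camera, thing): "position" ([x, y, z] in m, in world coordinates, good to about 4 mm: the middle of the surface that is visible of it).
- spot_point(camera, thing): "position" ([x, y, z] in m, in world coordinates, good to about 4 mm: a listed point, or the origin of a listed thing).
The state is a dict: "clock": time; "joint_pos": joint angles; "qvel": joint speeds; "tau": joint torques, N m; "tool_pos": TCP position; "orientation": TCP orientation; "force": force on the tool from outside, world axes, zero at the start; "moment": the same for the moment, N m; "opening": finger opening in m; "gripper_force": force on a finger pad.
Only numpy, scipy, OpenCV 4.12 (cv2) and the standard library are available. Lean on these libraries where they do the work, as an engineer would, in place of code of your own. Each camera call takes 0.05 s, during which the arm holds its last target. There are 200 camera calls.

### The job

Take the pressure cap off the coolant tank: without pressing, turn it counterclockwise (seen from above) until it comes up against its first stop, and keep it lightly against that stop for a second so that the pressure can bleed off; then press it down against its spring and turn it on past the stop until it comes free. Lift it off and stand it upright on the floor of the steel parts tray. Never force the cap against the stop or ram it down, and leave the other things on the bench where they are.

Things in the scene. Friction and masses are not known exactly. Their poses are not given: they have to be found in the camera images.
- cap_grip (a point): Middle of the grip bar of the pressure cap, black on a bare metal flange (0.1 to 0.2 kg). The bar is 50 mm long (x), 16 mm wide (y), 26 mm high (z up); its foot is on the flange, round, 56 mm across, 8 mm thick, top 13 mm below this point. Below the flange a stem 28 mm across, with two lugs in line with the bar reaching 25 mm from the axis. The stem's flat foot, on which the cap can stand, is 43 mm below this point.
- cap: The same cap; origin at the centre of the stem's flat foot, x along the bar, z up along its axis. Shut, its foot is 130 mm and its bar's middle 173 mm above the bench, its axis that of the neck, and the bar points about 80 degrees (77 to 83) clockwise, seen from above, from the line of the tank's ribs.
- tank: White plastic coolant tank, 160 (x) x 200 (y) mm, 100 mm high, bolted down; origin on the bench under its centre, z up. On its centre a black filler neck 70 mm across, rim 150 mm above the bench, holds the cap. Two upright ribs outside the neck mark the tank's x axis (either side): with the bar in their line (within 4 degrees) the cap lifts out freely; a rigid end wall lies just past that line.
- stop (a point): Point on the neck's axis at the height of the inner first stop (axes as the tank's). Turned counterclockwise, the cap meets this rigid stop anywhere from 8 to 48 degrees from shut (found by feel only). A turning moment of 0.1 to 0.3 N m is a light hold; above about 0.5 it is forced. To pass under it the cap must be pressed 5 to 8 mm down, until the bar is within 10 degrees of the ribs' line.
- plunger: Round spring plunger under the cap, inside the neck; origin on its top, at the cap's foot when shut. It pushes the cap up with 7 N, rising by 0.7 N per mm as the cap is pressed (11 to 13 N at 6 to 8 mm), and bottoms rigidly 8.5 mm down. The cap has 1 to 2 mm of play sideways in the neck.
- tray: Open steel parts tray, 170 (x) x 210 (y) mm outside, walls 4 mm thick and 30 mm high, fixed; origin on the bench under its centre, inner floor 4 mm above the bench. A loose hose clamp lies in its +x +y corner.
- clamp: steel hose clamp ring, 38 mm across, 11 mm high, lying in the tray; bystander; origin under its centre
- jar: glass jar with steel lid, 56 mm across, 75 mm high, between tank and tray; bystander; origin under its centre
Not all that is in view belongs to the job. What is shaped like the cap but blue or yellow is not meant.

How it is judged (in metres and radians):
On the way, in this order (a step that is already met when the one before it is completed fails the run):
1. the cap, not pressed, is kept against its first stop for half a second (contact force between cap and stop_ring above 1 N and z of cap in the frame of tank between 0.128 and 0.134 m), for 0.5 s.
2. the cap is pressed down against its spring by more than 4 mm (z of cap in the frame of tank below 0.126 m), for 0.1 s.
3. the cap has been lifted clear of the neck (z of cap in the frame of tank above 0.165 m), for 0.1 s.
At the end, for the whole second after the job is handed in: The cap stands upright (within 7 degrees) on the floor of the parts tray, its foot within the tray's walls and less than 4 mm off the floor, released and at rest (x of cap in the frame of tray between -0.072 and 0.072 m and y of cap in the frame of tray between -0.092 and 0.092 m and z of cap in the frame of tray below 0.009 m and angle between cap's own z axis and vertical below 0.12 rad and linear speed of cap below 0.02 m/s and angular speed of cap below 0.2 rad/s and contact force between cap and the fingers below 0.1 N); the robot touches nothing.
It fails at once if the cap is forced against its first stop (more than 40 N) (contact force between cap and stop_ring above 40 N).
It fails at once if the cap is rammed down (more than 60 N on the spring plunger) (contact force between cap and plunger above 60 N).
It fails at once if a bystander is moved by more than 25 mm (distance of any of clamp, jar, spray, wrench, screwdriver, mug, carburettor from where it was at the start of the episode above 0.025 m).
It also fails if it takes over 72 s, if anything falls off the work surface, if the arm or the gripper's body presses on something with over 40 N, if the wrist force passes 120 N, or if a joint passes its speed limit or range.

## Working session

There is one attempt and no reset: what is moved stays moved. The work goes in short steps, Python scripts to look and compute and a tool call to move; the robot and the scene stay as the last step left them, time stands still between calls to the robot, and variables do not carry over. Pictures are saved under pics/ and viewed, at most 10 in all, crops included, and the job is handed in when it is done.

Besides the shell and the picture viewer there is one more tool, called after "Emit:" in YAML: its name, and indented under it one key for each argument. play_rows: Moves the arm, as the interface text tells. Its arguments: {"type":"object","properties":{"plan":{"type":"array","items":{"type":"array","items":{"type":"number"}}},"grip":{"type":"number"}},"required":["plan"]}

```bash
mkdir -p pics; ls
python3 - <<'E'
from plant import *
import cv2
o=get_obs();print(o)
for c in("top","scene"):
    s=snapshot(c);cv2.imwrite(f"pics/{c}0.png",s["frame"][:,:,::-1])
    print(c,s["fx"],s["cx"],s["cy"],s["position"],s["attitude"])
    for t in("cap_grip","cap","tank","tray","clamp","jar"):
        print(t,[(round(d["score"],2),[round(float(v),3) for v in d["position"]]) for d in spot_point(c,t)[:4]])
E
```

```text
pics
{'clock': 0.0, 'joint_pos': array([ 8.80118005e+01,  2.05880977e+01,  6.34016605e-01, -1.90681196e-02,
       -7.01346987e+01, -1.65063029e+01]), 'qvel': array([-0.00047879, -0.04835924,  0.02102394, -0.05889212,  0.04164532,
       -0.07576769]), 'tau': array([-9.36232118e-05, -5.82706690e+01,  2.93049252e+01,  6.99691057e+00,
        7.10588458e-03, -1.45639988e-04]), 'tool_pos': array([0.21401004, 0.63970159, 0.24466548]), 'orientation': array([ 1.79909786e+02, -8.03971538e-03, -1.85009895e+01]), 'force': array([ 0.68621017, -0.39416862, -0.44339308]), 'moment': array([ 0.03973652, -0.01759345, -0.02386716]), 'gripper_force': 0.0, 'opening': 0.08753283356825863}
top 613.6173725069283 315.0883286479489 241.32593451796598 [0.2838943  0.07281379 1.3754061 ] [-169.58632916    0.58060699  -90.92631027]
cap_grip [(0.96, [0.519, 0.185, 0.174]), (0.94, [0.692, 0.288, 0.043]), (0.78, [0.353, 0.211, 0.044]), (0.73, [0.686, 0.194, 0.041])]
cap [(0.87, [0.684, 0.195, 0.003]), (0.84, [0.354, 0.209, -0.001]), (0.79, [0.515, 0.393, 0.002]), (0.64, [0.697, 0.288, 0.001])]
tank [(0.92, [0.52, 0.184, 0.001])]
tray [(0.76, [0.581, -0.221, -0.005])]
clamp [(0.59, [0.642, -0.16, 0.002])]
jar [(0.58, [0.58, -0.009, 0.001])]
scene 614.5140215628549 324.2204233473996 242.3613172700378 [ 0.9951989  -0.45487113  0.81131062] [-134.97989523   -1.02031957   42.45128072]
cap_grip [(0.98, [0.52, 0.184, 0.175]), (0.92, [0.355, 0.214, 0.042]), (0.85, [0.682, 0.194, 0.045]), (0.75, [0.513, 0.39, 0.043])]
cap [(0.92, [0.52, 0.187, 0.128]), (0.77, [0.511, 0.391, 0.001]), (0.61, [0.354, 0.212, 0.002]), (0.59, [0.692, 0.29, 0.003])]
tank [(0.89, [0.522, 0.18, 0.002])]
tray [(0.63, [0.582, -0.221, 0.001])]
clamp [(0.74, [0.648, -0.164, 0.005]), (0.25, [0.519, 0.183, 0.131])]
jar [(0.57, [0.58, -0.009, 0.001])]
```

View pics/top0.png

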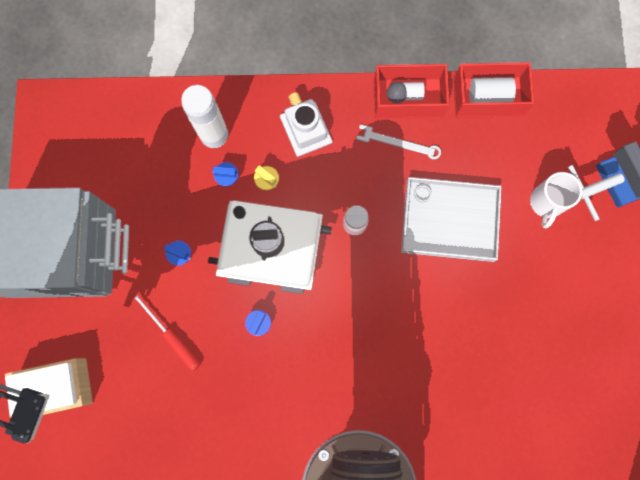

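Run:
```python
import cv2
a=cv2.imread("pics/top0.png")
# crop later by projection
import numpy as np
from scipy.spatial.transform import Rotation as R
K=(613.6,315.1,241.3);p=np.array([.2839,.0728,1.3754]);A=R.from_euler("xyz",[-169.586,.5806,-90.926],degrees=True).as_matrix()
c=A.T@(np.array([.52,.184,.17])-p);u=K[0]*c[0]/c[2]+K[1];v=K[0]*c[1]/c[2]+K[2];print(u,v)
u,v=int(u),int(v)
cv2.imwrite("pics/crop0.png",cv2.resize(a[max(0,v-55):v+55,u-70:u+70],None,fx=5,fy=5,interpolation=cv2.INTER_CUBIC))
```

```text
263.78395130430823 235.14588276642039
```

View pics/scene0.png

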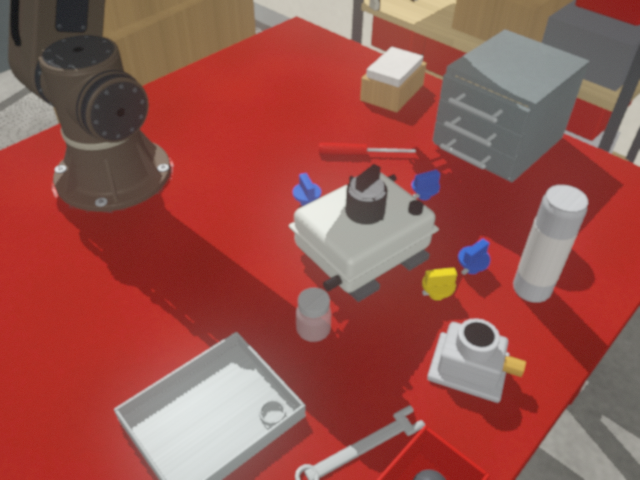

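View crop.

The top view shows the cap on the tank at about (266,238), the jar at (356,220), and the tray at (452,219) with the clamp at (423,191). The scene view agrees with that. The blue and yellow look-alikes lie on the bench around the tank.

View pics/crop0.png

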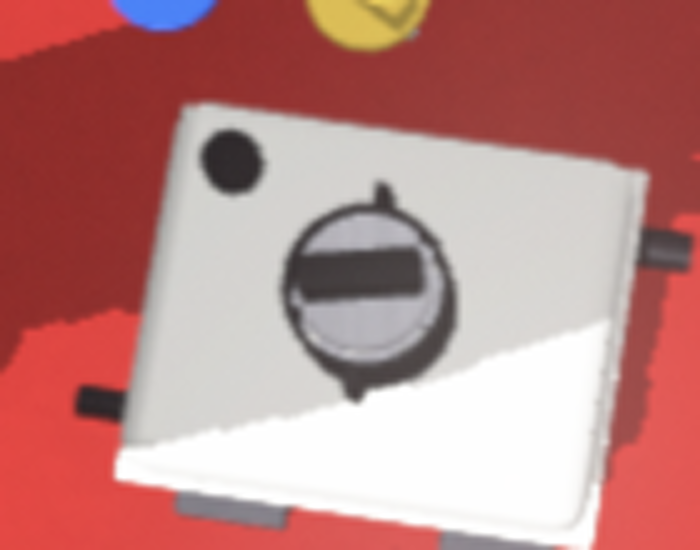

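The crop shows the bar from about (300,278) to (422,270), with the ribs at (383,190) and (355,395). I'll convert these to world positions and angles, then plan the approach.

```bash
cat > h.py <<'E'
import numpy as np, cv2
from scipy.spatial.transform import Rotation as R
from plant import *
def ray(s,uv,z):
    A=R.from_euler("xyz",s["attitude"],degrees=True).as_matrix();p=np.array(s["position"])
    d=A@[(uv[0]-s["cx"])/s["fx"],(uv[1]-s["cy"])/s["fy"],1];return p+d*(z-p[2])/d[2]
def yaw(a,b): d=b-a; return np.degrees(np.arctan2(d[1],d[0]))
def proj(s,P):
    A=R.from_euler("xyz",s["attitude"],degrees=True).as_matrix();c=A.T@(np.array(P)-s["position"])
    return s["fx"]*c[0]/c[2]+s["cx"],s["fy"]*c[1]/c[2]+s["cy"]
def move(T,ypr_yaw):
    o=get_obs();Rt=R.from_euler("xyz",o["orientation"],degrees=True)
    Rg=R.from_euler("xyz",[180,0,ypr_yaw],degrees=True)
    print("tool shift cm",np.round(Rt.inv().apply(np.array(T)-o["tool_pos"])*100,2),"world",np.round(np.array(T)-o["tool_pos"],4),"rotvec",np.round((Rt.inv()*Rg).as_rotvec(degrees=True),2))
E
python3 - <<'E'
from h import *
s=snapshot("top")
f=lambda x,y,z:ray(s,(193+x/5-.4,180+y/5-.4),z)
print("ribs",[(yaw(f(355,395,z),f(383,190,z)),(f(355,395,z)+f(383,190,z))/2) for z in(.1,.15)])
print("tank top edge",yaw(f(185,105,.1),f(648,172,.1))+90,"R",yaw(f(590,540,.1),f(645,175,.1)))
print("bar",yaw(f(300,255,.186),f(420,248,.186)),yaw(f(305,300,.186),f(422,293,.186)),np.mean([f(300,255,.186),f(420,248,.186),f(305,300,.186),f(422,293,.186)],0))
move([.52,.184,.30],-87)
E
```

```text
ribs [(np.float64(-7.768832738853676), array([0.527551  , 0.18486996, 0.1       ])), (np.float64(-7.768832738853666), array([0.51799888, 0.180477  , 0.15      ]))]
tank top edge -9.498260180294778 R -9.399772343422912
bar -87.63800306281165 -87.55138282255649 [0.51837905 0.18020368 0.186     ]
tool shift cm [43.48 33.55 -5.45] world [ 0.3059 -0.4561  0.0544] rotvec [-0.00e+00  1.00e-02  6.85e+01]
```

Emit:
play_rows:
  plan:
    - [1.7,2.4,-0.55,0,0,0]
    - [1.7,2.4,-0.55,0,0,0]
    - [1.7,2.4,-0.55,0,0,0]
    - [1.7,2.4,-0.55,0,0,0]
    - [1.7,2.4,-0.55,0,0,0]
    - [1.7,2.4,-0.55,0,0,0]
    - [1.7,2.4,-0.55,0,0,0]
    - [1.7,2.4,-0.55,0,0,0]
    - [1.7,2.4,-0.55,0,0,0]
    - [1.7,2.4,-0.55,0,0,0]
    - [2.64,0.97,0,0,0,0]
    - [2.64,0.97,0,0,0,0]
    - [2.64,0.97,0,0,0,0]
    - [2.64,0.97,0,0,0,0]
    - [2.64,0.97,0,0,0,0]
    - [2.64,0.97,0,0,0,0]
    - [2.64,0.97,0,0,0,0]
    - [2.64,0.97,0,0,0,0]
    - [2.64,0.97,0,0,0,0]
    - [2.64,0.97,0,0,0,0]
  grip: 8

```text
clock: 2.42
tool_pos: [0.5198, 0.1818, 0.3008]
orientation: [-180.0, -0.0, -18.5]
force: [1.0, 0.7, 0.3]
opening: 0.0801
gripper_force: 0.0
```

Emit:
play_rows:
  plan:
    - [0,0,0,0,0,6.9]
    - [0,0,0,0,0,6.9]
    - [0,0,0,0,0,6.9]
    - [0,0,0,0,0,6.9]
    - [0,0,0,0,0,6.9]
    - [0,0,0,0,0,6.9]
    - [0,0,0,0,0,6.9]
    - [0,0,0,0,0,6.9]
    - [0,0,0,0,0,6.9]
    - [0,0,0,0,0,6.9]
    - [0,0,0,0,0,0]
    - [0,0,0,0,0,0]
    - [0,0,0,0,0,0]

```text
clock: 3.5
tool_pos: [0.5188, 0.1829, 0.3007]
orientation: [-180.0, 0.0, -87.3]
force: [0.3, 0.5, -0.4]
opening: 0.0804
gripper_force: 0.0
```

Run:
```python
from h import *
s=snapshot("wrist");cv2.imwrite("pics/w1.png",s["frame"][:,:,::-1])
print(s["position"],s["attitude"],proj(s,[.519,.182,.186]))
for t in("cap_grip","tank"): print(t,[(d["score"],d["position"]) for d in spot_point("wrist",t)[:2]])
o=get_obs();print(o["orientation"],o["force"],o["moment"],o["joint_pos"])
move([.519,.182,.24],-87.6)
```

```text
[0.52349547 0.10521587 0.43993157] [ 1.63387576e+02  2.39340410e-02 -1.77272210e+02] (np.float64(324.1946161677966), np.float64(240.05855481234838))
cap_grip [(0.98, [0.6839, 0.1945, 0.0381]), (0.8, [0.5198, 0.1872, 0.1736])]
tank [(0.73, [0.5195, 0.1839, 0.0029])]
[-1.79994565e+02  1.31758700e-03 -8.73795661e+01] [-0.10121233 -0.13874337  0.20857272] [ 0.10542058 -0.00124277 -0.03261255] [ 3.98198786e+01  6.91838897e+00 -1.01894240e+01  2.34034923e-03
 -7.28870609e+01 -3.72001333e+01]
tool shift cm [ 0.09 -0.01  6.06] world [ 0.0002 -0.0008 -0.0606] rotvec [-0.01  0.    0.22]
```

View pics/w1.png

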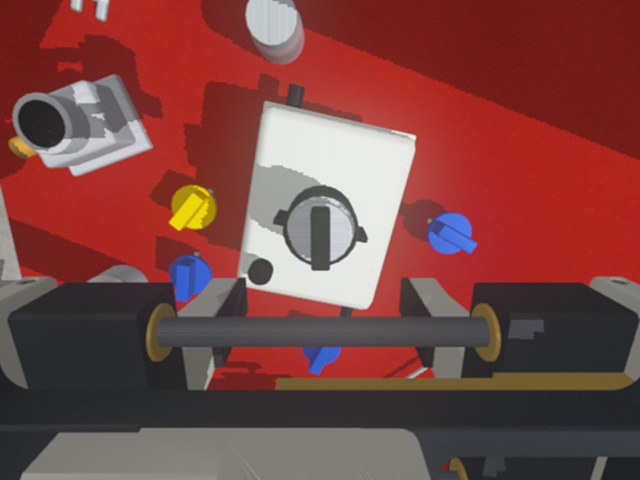

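The wrist view shows the bar upright in the image, at about (320,207) to (320,270), with the neck ribs at (280,217) and (362,237). I'll enlarge it to measure exactly.

Run:
```python
from h import *
a=cv2.imread("pics/w1.png")
cv2.imwrite("pics/w1c.png",cv2.resize(a[175:285,260:380],None,fx=5,fy=5,interpolation=cv2.INTER_CUBIC))
s=snapshot("wrist");print(s["fx"])
c=np.array([.519,.182,.186]);q=R.from_euler("z",-87.6,degrees=True)
for x in(-.025,.025):
  for y in(-.008,.008):
    for z in(0,-.026): print(x,y,z,[(v-b)*5 for v,b in zip(proj(s,c+q.apply([x,y,z])),(260,175))])
```

```text
330.5939414104052
-0.025 -0.008 0 [np.float64(368.73996164567785), np.float64(470.7392630493351)]
-0.025 -0.008 -0.026 [np.float64(364.2930385979719), np.float64(416.6610363895319)]
-0.025 0.008 0 [np.float64(271.6562232298614), np.float64(470.39121559079774)]
-0.025 0.008 -0.026 [np.float64(275.3445038337233), np.float64(416.33998191986933)]
0.025 -0.008 0 [np.float64(372.8990175374534), np.float64(172.35321673852695)]
0.025 -0.008 -0.026 [np.float64(367.8614546227894), np.float64(141.8099228422382)]
0.025 0.008 0 [np.float64(270.4400310616015), np.float64(171.972089972911)]
0.025 0.008 -0.026 [np.float64(274.4216116101015), np.float64(141.4610572519105)]
```

View pics/w1c.png

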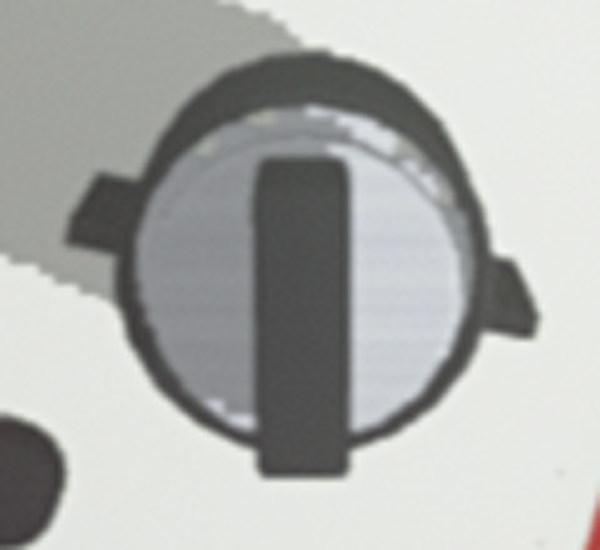

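Emit:
play_rows:
  plan:
    - [-0.05,-0.15,1.5,0,0,-0.3]
    - [0,0,2,0,0,0]
    - [0,0,2,0,0,0]
    - [0,0,2,0,0,0]
    - [0,0,1.5,0,0,0]
    - [0,0,1.0,0,0,0]
    - [0,0,0.8,0,0,0]
    - [0,0,0.6,0,0,0]
    - [0,0,0.3,0,0,0]
    - [0,0,0.2,0,0,0]
    - [0,0,0,0,0,0]
    - [0,0,0,0,0,0]
    - [0,0,0,0,0,0]
  grip: 5

```text
clock: 4.78
tool_pos: [0.5206, 0.1836, 0.1822]
orientation: [-179.9, 0.0, -87.2]
force: [0.5, 1.0, -0.3]
opening: 0.0502
gripper_force: 0.0
```

Run:
```python
from h import *
s=snapshot("wrist");a=s["frame"][:,:,::-1]
cv2.imwrite("pics/w2.png",cv2.resize(a[160:420,180:480],None,fx=2.5,fy=2.3))
o=get_obs();print(o["tool_pos"],o["orientation"],o["force"],o["moment"],s["position"])
print([(v-b)*k for v,b,k in zip(proj(s,[.5203,.1833,.186]),(180,160),(2.5,2.3))])
print([(d["score"],d["position"]) for d in spot_point("wrist","cap_grip")[:2]])
```

```text
[0.52052206 0.18357878 0.18213349] [-1.79953005e+02  2.90455415e-02 -8.71889112e+01] [-0.03428195 -0.61635846 -0.21504037] [ 0.0671197  -0.15014131  0.02728079] [0.52526564 0.10590566 0.32143267]
[np.float64(364.80530808951755), np.float64(358.72444411317474)]
[(0.95, [0.3546, 0.2136, 0.0464]), (0.77, [0.6836, 0.1929, 0.0396])]
```

View pics/w2.png

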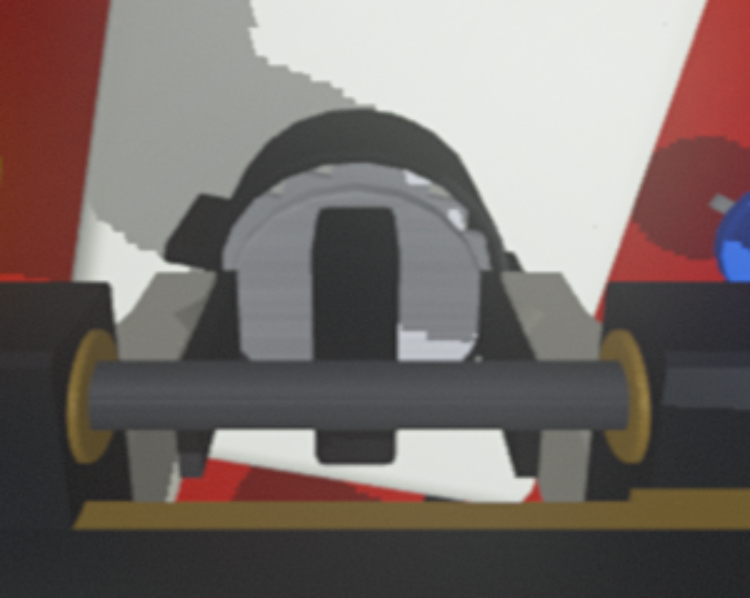

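The bar sits centred between the fingers: bar middle at column 355, pad mid at about 358. Next I check the offset along the bar from its far end (row 463) and its near foot (row 207).

Run:
```python
from h import *
s=snapshot("wrist")
for u,v,z in((355,463,.186),(355,207,.160)):
    print(ray(s,(180+u/2.5,160+v/2.3),z))
```

```text
[0.52083767 0.20767291 0.186     ]
[0.52322586 0.16009901 0.16      ]
```

Emit:
play_rows:
  plan:
    - [0,0,0,0,0,0]
    - [0,0,0,0,0,0]
    - [0,0,0,0,0,0]
    - [0,0,0,0,0,0]
    - [0,0,0,0,0,0]
    - [0,0,0,0,0,0]
    - [0,0,0,0,0,0]
    - [0,0,0,0,0,0]
  grip: 0

```text
clock: 5.6
tool_pos: [0.5206, 0.1835, 0.1817]
orientation: [-180.0, 0.0, -87.2]
force: [2.6, -0.5, -0.0]
opening: 0.0158
gripper_force: 29.9
```

Run:
```python
from h import *
o=get_obs();print(o["tool_pos"],o["orientation"],o["force"],o["moment"],o["opening"],o["gripper_force"])
```

```text
[0.52060867 0.18348288 0.18166138] [-1.79966661e+02  5.06152177e-03 -8.71914824e+01] [ 2.57757926 -0.53518543 -0.03681244] [ 0.00100455 -0.83304515 -0.01641021] 0.015772406374033602 29.938783049583435
```

Centre confirmed to within 1 mm and the cap is gripped. Now I turn slowly counterclockwise, starting with 6°.

Emit:
play_rows:
  plan:
    - [0,0,0,0,0,-1]
    - [0,0,0,0,0,-1]
    - [0,0,0,0,0,-1]
    - [0,0,0,0,0,-1]
    - [0,0,0,0,0,-1]
    - [0,0,0,0,0,-1]
    - [0,0,0,0,0,0]
    - [0,0,0,0,0,0]

```text
clock: 6.27
tool_pos: [0.5203, 0.1835, 0.1817]
orientation: [-180.0, 0.0, -81.2]
force: [1.4, 1.0, 0.9]
opening: 0.0155
gripper_force: 29.9
```

```bash
cat > st.py <<'E'
from plant import get_obs
import numpy as np
o=get_obs();print(*[(k,np.round(o[k],4)) for k in("clock","tool_pos","orientation","force","moment","opening")])
E
python3 st.py
```

```text
('clock', np.float64(6.2667)) ('tool_pos', array([0.5203, 0.1835, 0.1817])) ('orientation', array([-1.799898e+02,  9.200000e-03, -8.118450e+01])) ('force', array([1.4188, 1.0436, 0.9289])) ('moment', array([ 0.3133, -0.3579, -0.0409])) ('opening', np.float64(0.0155))
```

Emit:
play_rows:
  plan:
    - [0,0,0,0,0,-0.5]
    - [0,0,0,0,0,-0.5]
    - [0,0,0,0,0,-0.5]
    - [0,0,0,0,0,-0.5]
    - [0,0,0,0,0,-0.5]
    - [0,0,0,0,0,0]

```text
clock: 6.77
tool_pos: [0.5203, 0.1834, 0.1816]
orientation: [-180.0, 0.0, -78.7]
force: [-0.9, 0.2, 1.9]
opening: 0.0158
gripper_force: 29.9
```

```bash
python3 st.py
```

```text
('clock', np.float64(6.7667)) ('tool_pos', array([0.5203, 0.1834, 0.1816])) ('orientation', array([-1.799966e+02,  4.700000e-03, -7.865000e+01])) ('force', array([-0.856 ,  0.2241,  1.9145])) ('moment', array([ 3.931e-01, -1.000e-04, -2.880e-02])) ('opening', np.float64(0.0158))
```

Emit:
play_rows:
  plan:
    - [0,0,0,0,0,-0.5]
    - [0,0,0,0,0,-0.5]
    - [0,0,0,0,0,-0.5]
    - [0,0,0,0,0,-0.5]
    - [0,0,0,0,0,-0.5]
    - [0,0,0,0,0,0]

```text
clock: 7.27
tool_pos: [0.5203, 0.1834, 0.1816]
orientation: [-180.0, -0.0, -76.1]
force: [-0.6, 0.0, 3.7]
opening: 0.0159
gripper_force: 29.9
```

```bash
python3 st.py
```

```text
('clock', np.float64(7.2667)) ('tool_pos', array([0.5203, 0.1834, 0.1816])) ('orientation', array([-1.799965e+02, -9.000000e-04, -7.614740e+01])) ('force', array([-0.5878,  0.0489,  3.6985])) ('moment', array([ 0.3707,  0.0198, -0.0408])) ('opening', np.float64(0.0159))
```

Emit:
play_rows:
  plan:
    - [0,0,0,0,0,-0.5]
    - [0,0,0,0,0,-0.5]
    - [0,0,0,0,0,-0.5]
    - [0,0,0,0,0,-0.5]
    - [0,0,0,0,0,-0.5]
    - [0,0,0,0,0,0]

```text
clock: 7.77
tool_pos: [0.5203, 0.1834, 0.1816]
orientation: [-180.0, -0.0, -73.6]
force: [-0.7, 0.2, 3.5]
opening: 0.0157
gripper_force: 29.9
```

```bash
python3 st.py
```

```text
('clock', np.float64(7.7667)) ('tool_pos', array([0.5203, 0.1834, 0.1816])) ('orientation', array([-1.79995e+02, -1.80000e-03, -7.36477e+01])) ('force', array([-0.68  ,  0.2466,  3.4623])) ('moment', array([ 0.2307, -0.0039,  0.0179])) ('opening', np.float64(0.0157))
```

Emit:
play_rows:
  plan:
    - [0,0,0,0,0,-0.5]
    - [0,0,0,0,0,-0.5]
    - [0,0,0,0,0,-0.5]
    - [0,0,0,0,0,-0.5]
    - [0,0,0,0,0,-0.5]
    - [0,0,0,0,0,0]

```text
clock: 8.27
tool_pos: [0.5203, 0.1834, 0.1816]
orientation: [-180.0, -0.0, -71.1]
force: [0.3, -0.5, 4.3]
opening: 0.0161
gripper_force: 29.9
```

```bash
python3 st.py
```

```text
('clock', np.float64(8.2667)) ('tool_pos', array([0.5203, 0.1834, 0.1816])) ('orientation', array([-1.799963e+02, -3.900000e-03, -7.114680e+01])) ('force', array([ 0.2963, -0.4625,  4.2843])) ('moment', array([ 0.1394, -0.068 ,  0.0476])) ('opening', np.float64(0.0161))
```

Emit:
play_rows:
  plan:
    - [0,0,0,0,0,-0.5]
    - [0,0,0,0,0,-0.5]
    - [0,0,0,0,0,-0.5]
    - [0,0,0,0,0,-0.5]
    - [0,0,0,0,0,-0.5]
    - [0,0,0,0,0,0]

```text
clock: 8.77
tool_pos: [0.5203, 0.1834, 0.1816]
orientation: [-180.0, -0.0, -68.6]
force: [0.7, -0.2, 5.4]
opening: 0.0158
gripper_force: 29.9
```

```bash
python3 st.py
```

```text
('clock', np.float64(8.7667)) ('tool_pos', array([0.5203, 0.1834, 0.1816])) ('orientation', array([-1.799939e+02, -1.400000e-03, -6.864630e+01])) ('force', array([ 0.6861, -0.2389,  5.4387])) ('moment', array([0.1367, 0.0003, 0.0066])) ('opening', np.float64(0.0158))
```

Emit:
play_rows:
  plan:
    - [0,0,0,0,0,-0.5]
    - [0,0,0,0,0,-0.5]
    - [0,0,0,0,0,-0.5]
    - [0,0,0,0,0,-0.5]
    - [0,0,0,0,0,-0.5]
    - [0,0,0,0,0,0]

```text
clock: 9.27
tool_pos: [0.5203, 0.1834, 0.1816]
orientation: [-180.0, 0.0, -66.1]
force: [0.4, -0.2, 4.6]
opening: 0.0156
gripper_force: 29.9
```

```bash
python3 st.py
```

```text
('clock', np.float64(9.2667)) ('tool_pos', array([0.5203, 0.1834, 0.1816])) ('orientation', array([-1.79994e+02,  1.00000e-03, -6.61331e+01])) ('force', array([ 0.3675, -0.1737,  4.6491])) ('moment', array([ 0.0938,  0.0067, -0.0278])) ('opening', np.float64(0.0156))
```

Emit:
play_rows:
  plan:
    - [0,0,0,0,0,-0.5]
    - [0,0,0,0,0,-0.5]
    - [0,0,0,0,0,-0.5]
    - [0,0,0,0,0,-0.5]
    - [0,0,0,0,0,-0.5]
    - [0,0,0,0,0,0]

```text
clock: 9.77
tool_pos: [0.5203, 0.1834, 0.1816]
orientation: [-180.0, 0.0, -63.6]
force: [0.6, 0.6, 6.0]
opening: 0.016
gripper_force: 29.9
```

```bash
python3 st.py
```

```text
('clock', np.float64(9.7667)) ('tool_pos', array([0.5203, 0.1834, 0.1816])) ('orientation', array([-1.799985e+02,  8.000000e-04, -6.363510e+01])) ('force', array([0.5718, 0.5957, 5.9574])) ('moment', array([ 0.1591,  0.011 , -0.0768])) ('opening', np.float64(0.016))
```

Emit:
play_rows:
  plan:
    - [0,0,0,0,0,-0.5]
    - [0,0,0,0,0,-0.5]
    - [0,0,0,0,0,-0.5]
    - [0,0,0,0,0,0]

```text
clock: 10.1
tool_pos: [0.5203, 0.1834, 0.1816]
orientation: [-180.0, 0.0, -62.1]
force: [-0.1, 0.6, 6.2]
opening: 0.0156
gripper_force: 29.9
```

```bash
python3 st.py
```

```text
('clock', np.float64(10.1)) ('tool_pos', array([0.5203, 0.1834, 0.1816])) ('orientation', array([-1.799938e+02,  6.000000e-04, -6.213560e+01])) ('force', array([-0.0587,  0.6072,  6.1513])) ('moment', array([ 0.1193,  0.0063, -0.0541])) ('opening', np.float64(0.0156))
```

Emit:
play_rows:
  plan:
    - [0,0,0,0,0,-0.5]
    - [0,0,0,0,0,-0.5]
    - [0,0,0,0,0,-0.5]
    - [0,0,0,0,0,-0.5]
    - [0,0,0,0,0,0]

```text
clock: 10.52
tool_pos: [0.5203, 0.1834, 0.1816]
orientation: [-180.0, 0.0, -60.1]
force: [-0.4, -0.3, 5.3]
opening: 0.0159
gripper_force: 29.9
```

```bash
python3 st.py
```

```text
('clock', np.float64(10.5167)) ('tool_pos', array([0.5203, 0.1834, 0.1816])) ('orientation', array([-1.799989e+02,  1.400000e-03, -6.013440e+01])) ('force', array([-0.3585, -0.2583,  5.2594])) ('moment', array([ 0.0991,  0.0374, -0.0194])) ('opening', np.float64(0.0159))
```

Free so far, 27° in.

Emit:
play_rows:
  plan:
    - [0,0,0,0,0,-0.5]
    - [0,0,0,0,0,-0.5]
    - [0,0,0,0,0,-0.5]
    - [0,0,0,0,0,-0.5]
    - [0,0,0,0,0,-0.5]
    - [0,0,0,0,0,0]

```text
clock: 11.02
tool_pos: [0.5203, 0.1834, 0.1816]
orientation: [-180.0, 0.0, -57.6]
force: [0.2, 0.1, 6.0]
opening: 0.0157
gripper_force: 29.9
```

```bash
python3 st.py
```

```text
('clock', np.float64(11.0167)) ('tool_pos', array([0.5203, 0.1834, 0.1816])) ('orientation', array([-1.799952e+02,  1.000000e-03, -5.763570e+01])) ('force', array([0.2053, 0.1222, 6.0008])) ('moment', array([ 0.0597,  0.0069, -0.0476])) ('opening', np.float64(0.0157))
```

Emit:
play_rows:
  plan:
    - [0,0,0,0,0,-0.5]
    - [0,0,0,0,0,-0.5]
    - [0,0,0,0,0,-0.5]
    - [0,0,0,0,0,-0.5]
    - [0,0,0,0,0,-0.5]
    - [0,0,0,0,0,0]

```text
clock: 11.52
tool_pos: [0.5203, 0.1834, 0.1816]
orientation: [-180.0, -0.0, -55.1]
force: [0.7, 0.4, 4.9]
opening: 0.0158
gripper_force: 29.9
```

```bash
python3 st.py
```

```text
('clock', np.float64(11.5167)) ('tool_pos', array([0.5203, 0.1834, 0.1816])) ('orientation', array([-1.799983e+02, -1.200000e-03, -5.513680e+01])) ('force', array([0.7331, 0.4077, 4.8647])) ('moment', array([0.1137, 0.0668, 0.0055])) ('opening', np.float64(0.0158))
```

Emit:
play_rows:
  plan:
    - [0,0,0,0,0,-0.5]
    - [0,0,0,0,0,-0.5]
    - [0,0,0,0,0,-0.5]
    - [0,0,0,0,0,-0.5]
    - [0,0,0,0,0,-0.5]
    - [0,0,0,0,0,0]

```text
clock: 12.02
tool_pos: [0.5203, 0.1834, 0.1816]
orientation: [-180.0, -0.0, -52.6]
force: [-0.4, 1.2, 4.5]
opening: 0.0155
gripper_force: 29.9
```

```bash
python3 st.py
```

```text
('clock', np.float64(12.0167)) ('tool_pos', array([0.5203, 0.1834, 0.1816])) ('orientation', array([-179.9988,   -0.    ,  -52.6372])) ('force', array([-0.4263,  1.2332,  4.5194])) ('moment', array([ 0.1512, -0.0118, -0.0517])) ('opening', np.float64(0.0155))
```

Emit:
play_rows:
  plan:
    - [0,0,0,0,0,-0.5]
    - [0,0,0,0,0,-0.5]
    - [0,0,0,0,0,-0.5]
    - [0,0,0,0,0,-0.5]
    - [0,0,0,0,0,-0.5]
    - [0,0,0,0,0,0]

```text
clock: 12.52
tool_pos: [0.5203, 0.1835, 0.1816]
orientation: [-180.0, 0.0, -50.1]
force: [-0.5, -0.1, 4.1]
opening: 0.0156
gripper_force: 29.9
```

```bash
python3 st.py
```

```text
('clock', np.float64(12.5167)) ('tool_pos', array([0.5203, 0.1835, 0.1816])) ('orientation', array([-1.799891e+02,  7.000000e-04, -5.014930e+01])) ('force', array([-0.5489, -0.0566,  4.1425])) ('moment', array([ 0.1373,  0.0306, -0.1032])) ('opening', np.float64(0.0156))
```

The moment is rising, so I take a smaller step.

Emit:
play_rows:
  plan:
    - [0,0,0,0,0,-0.4]
    - [0,0,0,0,0,-0.4]
    - [0,0,0,0,0,0]

```text
clock: 12.77
tool_pos: [0.5204, 0.1835, 0.1816]
orientation: [-180.0, 0.0, -49.4]
force: [0.1, 1.4, 4.2]
opening: 0.0157
gripper_force: 30.0
```

```bash
python3 st.py
```

```text
('clock', np.float64(12.7667)) ('tool_pos', array([0.5204, 0.1835, 0.1816])) ('orientation', array([-1.799807e+02,  2.600000e-03, -4.936270e+01])) ('force', array([0.0749, 1.4289, 4.1627])) ('moment', array([ 0.2944, -0.1388, -0.0866])) ('opening', np.float64(0.0157))
```

Emit:
play_rows:
  plan:
    - [0,0,0,0,0,-0.4]
    - [0,0,0,0,0,-0.4]
    - [0,0,0,0,0,0]
    - [0,0,0,0,0,0]

```text
clock: 13.1
tool_pos: [0.5205, 0.1837, 0.1816]
orientation: [-180.0, 0.0, -48.6]
force: [1.3, 1.5, 3.5]
opening: 0.016
gripper_force: 30.0
```

```bash
python3 st.py; sleep 0; python3 st.py
```

```text
('clock', np.float64(13.1)) ('tool_pos', array([0.5205, 0.1837, 0.1816])) ('orientation', array([-1.799655e+02,  1.300000e-03, -4.858770e+01])) ('force', array([1.3128, 1.5335, 3.4536])) ('moment', array([ 0.749 , -0.3909, -0.076 ])) ('opening', np.float64(0.016))
('clock', np.float64(13.1)) ('tool_pos', array([0.5205, 0.1837, 0.1816])) ('orientation', array([-1.799655e+02,  1.300000e-03, -4.858770e+01])) ('force', array([1.3128, 1.5335, 3.4536])) ('moment', array([ 0.749 , -0.3909, -0.076 ])) ('opening', np.float64(0.016))
```

Emit:
play_rows:
  plan:
    - [0,0,0,0,0,-0.4]
    - [0,0,0,0,0,-0.4]
    - [0,0,0,0,0,0]
    - [0,0,0,0,0,0]

```text
clock: 13.43
tool_pos: [0.5206, 0.1837, 0.1816]
orientation: [-180.0, 0.0, -47.8]
force: [1.9, 3.4, 3.8]
opening: 0.0161
gripper_force: 30.0
```

```bash
python3 st.py
```

```text
('clock', np.float64(13.4333)) ('tool_pos', array([0.5206, 0.1837, 0.1816])) ('orientation', array([-1.79956e+02,  1.60000e-03, -4.77885e+01])) ('force', array([1.9037, 3.4318, 3.7572])) ('moment', array([ 1.2567, -0.8529, -0.0876])) ('opening', np.float64(0.0161))
```

Contact with the stop is clear: a lateral reaction of about 4 N. I take one more small increment and hold for a second.

Emit:
play_rows:
  plan:
    - [0,0,0,0,0,-0.3]
    - [0,0,0,0,0,-0.3]
    - [0,0,0,0,0,0]
    - [0,0,0,0,0,0]
    - [0,0,0,0,0,0]

```text
clock: 13.85
tool_pos: [0.5206, 0.1838, 0.1816]
orientation: [-179.9, 0.0, -47.2]
force: [2.6, 4.0, 2.4]
opening: 0.016
gripper_force: 30.0
```

```bash
python3 st.py
```

```text
('clock', np.float64(13.85)) ('tool_pos', array([0.5206, 0.1838, 0.1816])) ('orientation', array([-1.799499e+02,  3.200000e-03, -4.718490e+01])) ('force', array([2.6104, 4.0455, 2.3758])) ('moment', array([ 1.6578, -1.149 , -0.1846])) ('opening', np.float64(0.016))
```

Emit:
play_rows:
  plan:
    - [0,0,0,0,0,0]
    - [0,0,0,0,0,0]
    - [0,0,0,0,0,0]
    - [0,0,0,0,0,0]
    - [0,0,0,0,0,0]
    - [0,0,0,0,0,0]
    - [0,0,0,0,0,0]
    - [0,0,0,0,0,0]
    - [0,0,0,0,0,0]
    - [0,0,0,0,0,0]
    - [0,0,0,0,0,0]
    - [0,0,0,0,0,0]
    - [0,0,0,0,0,0]
    - [0,0,0,0,0,0]

```text
clock: 15.02
tool_pos: [0.5206, 0.1838, 0.1816]
orientation: [-179.9, 0.0, -47.2]
force: [2.3, 4.0, 2.1]
opening: 0.0158
gripper_force: 30.0
```

```bash
python3 st.py
```

```text
('clock', np.float64(15.0167)) ('tool_pos', array([0.5206, 0.1838, 0.1816])) ('orientation', array([-1.799498e+02,  1.100000e-03, -4.718640e+01])) ('force', array([2.2799, 3.9685, 2.0707])) ('moment', array([ 1.6884, -1.1353, -0.1838])) ('opening', np.float64(0.0158))
```

The hold showed a steady −0.18 N m, so the cap is lightly on the stop. I back off slightly, then press 6.8 mm.

Emit:
play_rows:
  plan:
    - [0,0,0,0,0,0.8]
    - [0,0,0,0,0,0.8]
    - [0,0,0,0,0,0.8]
    - [0,0,0,0,0,0]
    - [0,0,0.1,0,0,0]
    - [0,0,0.1,0,0,0]
    - [0,0,0.1,0,0,0]
    - [0,0,0.1,0,0,0]
    - [0,0,0.1,0,0,0]
    - [0,0,0.1,0,0,0]
    - [0,0,0.08,0,0,0]
    - [0,0,0,0,0,0]
    - [0,0,0,0,0,0]
    - [0,0,0,0,0,0]

```text
clock: 16.18
tool_pos: [0.5205, 0.1834, 0.1757]
orientation: [-180.0, -0.0, -49.6]
force: [0.0, 2.9, 10.4]
opening: 0.0156
gripper_force: 30.0
```

```bash
python3 st.py
```

```text
('clock', np.float64(16.1833)) ('tool_pos', array([0.5205, 0.1834, 0.1757])) ('orientation', array([-1.799562e+02, -2.230000e-02, -4.956040e+01])) ('force', array([5.90000e-03, 2.86580e+00, 1.03671e+01])) ('moment', array([ 1.3972, -0.051 , -0.0059])) ('opening', np.float64(0.0156))
```

Emit:
play_rows:
  plan:
    - [0,0,0.08,0,0,0]
    - [0,0,0,0,0,0]
    - [0,0,0,0,0,-0.8]
    - [0,0,0,0,0,-0.8]
    - [0,0,0,0,0,-0.8]
    - [0,0,0,0,0,-0.8]
    - [0,0,0,0,0,-0.8]
    - [0,0,0,0,0,0]

```text
clock: 16.85
tool_pos: [0.5204, 0.1832, 0.1749]
orientation: [-180.0, -0.0, -45.5]
force: [-0.1, 2.0, 9.1]
opening: 0.0158
gripper_force: 30.0
```

```bash
python3 st.py
```

```text
('clock', np.float64(16.85)) ('tool_pos', array([0.5204, 0.1832, 0.1749])) ('orientation', array([-1.799858e+02, -3.720000e-02, -4.551140e+01])) ('force', array([-0.0834,  2.0301,  9.1095])) ('moment', array([ 0.9181, -0.0762, -0.0494])) ('opening', np.float64(0.0158))
```

No resistance at 1.7° past the earlier contact angle. I turn on.

Emit:
play_rows:
  plan:
    - [0,0,0,0,0,-0.8]
    - [0,0,0,0,0,-0.8]
    - [0,0,0,0,0,-0.8]
    - [0,0,0,0,0,-0.8]
    - [0,0,0,0,0,0]

```text
clock: 17.27
tool_pos: [0.5204, 0.183, 0.1749]
orientation: [180.0, -0.0, -42.3]
force: [0.1, 3.0, 10.4]
opening: 0.0154
gripper_force: 30.0
```

```bash
python3 st.py
```

```text
('clock', np.float64(17.2667)) ('tool_pos', array([0.5204, 0.183 , 0.1749])) ('orientation', array([ 1.799961e+02, -4.420000e-02, -4.231310e+01])) ('force', array([ 0.0922,  2.9927, 10.4135])) ('moment', array([ 0.6749, -0.1055, -0.0508])) ('opening', np.float64(0.0154))
```

Emit:
play_rows:
  plan:
    - [0,0,0,0,0,-1.3]
    - [0,0,0,0,0,-1.3]
    - [0,0,0,0,0,-1.3]
    - [0,0,0,0,0,-1.3]
    - [0,0,0,0,0,-1.3]
    - [0,0,0,0,0,-1.3]
    - [0,0,0,0,0,-1.3]
    - [0,0,0,0,0,-1.3]
    - [0,0,0,0,0,-1.3]
    - [0,0,0,0,0,-1.3]
    - [0,0,0,0,0,0]

```text
clock: 18.18
tool_pos: [0.5203, 0.1826, 0.1748]
orientation: [179.9, -0.0, -29.3]
force: [0.7, 0.2, 9.9]
opening: 0.0161
gripper_force: 30.0
```

```bash
python3 st.py
```

```text
('clock', np.float64(18.1833)) ('tool_pos', array([0.5203, 0.1826, 0.1748])) ('orientation', array([ 1.79942e+02, -4.20000e-02, -2.92831e+01])) ('force', array([0.7223, 0.2007, 9.933 ])) ('moment', array([ 0.0947, -0.1777, -0.1   ])) ('opening', np.float64(0.0161))
```

Emit:
play_rows:
  plan:
    - [0,0,0,0,0,-1.3]
    - [0,0,0,0,0,-1.3]
    - [0,0,0,0,0,-1.3]
    - [0,0,0,0,0,-1.3]
    - [0,0,0,0,0,-1.3]
    - [0,0,0,0,0,-1.3]
    - [0,0,0,0,0,-1.3]
    - [0,0,0,0,0,-1.3]
    - [0,0,0,0,0,-1.3]
    - [0,0,0,0,0,-1.3]
    - [0,0,0,0,0,0]
    - [0,0,0,0,0,0]

```text
clock: 19.18
tool_pos: [0.5202, 0.1825, 0.1748]
orientation: [179.9, -0.0, -16.4]
force: [-0.0, -0.2, 10.3]
opening: 0.0156
gripper_force: 30.0
```

```bash
python3 st.py
```

```text
('clock', np.float64(19.1833)) ('tool_pos', array([0.5202, 0.1825, 0.1748])) ('orientation', array([ 1.799201e+02, -2.640000e-02, -1.635650e+01])) ('force', array([-0.0255, -0.2496, 10.2536])) ('moment', array([-0.1386, -0.2305, -0.0119])) ('opening', np.float64(0.0156))
```

Emit:
play_rows:
  plan:
    - [0,0,0,0,0,-1]
    - [0,0,0,0,0,-1]
    - [0,0,0,0,0,-1]
    - [0,0,0,0,0,-1]
    - [0,0,0,0,0,-1]
    - [0,0,0,0,0,-1]
    - [0,0,0,0,0,-0.8]
    - [0,0,0,0,0,0]
    - [0,0,0,0,0,0]

```text
clock: 19.93
tool_pos: [0.5203, 0.183, 0.1748]
orientation: [180.0, -0.0, -9.6]
force: [-0.4, 1.7, 10.2]
opening: 0.0158
gripper_force: 30.0
```

```bash
python3 st.py
```

```text
('clock', np.float64(19.9333)) ('tool_pos', array([0.5203, 0.183 , 0.1748])) ('orientation', array([ 1.799703e+02, -1.910000e-02, -9.574000e+00])) ('force', array([-0.3876,  1.6617, 10.1891])) ('moment', array([ 0.7097, -0.031 , -0.152 ])) ('opening', np.float64(0.0158))
```

Light contact with the end wall, so the bar is in the ribs' line. I ease back 1.2° and lift gently.

Emit:
play_rows:
  plan:
    - [0,0,0,0,0,0.6]
    - [0,0,0,0,0,0.6]
    - [0,0,0,0,0,0]
    - [0,0,-0.2,0,0,0]
    - [0,0,-0.2,0,0,0]
    - [0,0,-0.2,0,0,0]
    - [0,0,-0.2,0,0,0]
    - [0,0,-0.2,0,0,0]
    - [0,0,-0.2,0,0,0]
    - [0,0,0,0,0,0]

```text
clock: 20.77
tool_pos: [0.5197, 0.1829, 0.1853]
orientation: [179.9, 0.1, -10.8]
force: [3.0, 1.0, -1.2]
opening: 0.0153
gripper_force: 29.9
```

```bash
python3 st.py
```

```text
('clock', np.float64(20.7667)) ('tool_pos', array([0.5197, 0.1829, 0.1853])) ('orientation', array([ 1.799259e+02,  7.360000e-02, -1.081030e+01])) ('force', array([ 3.0422,  0.9614, -1.2168])) ('moment', array([ 0.4334, -1.0595, -0.0433])) ('opening', np.float64(0.0153))
```

Emit:
play_rows:
  plan:
    - [0,0,-0.3,0,0,0]
    - [0,0,-0.3,0,0,0]
    - [0,0,-0.3,0,0,0]
    - [0,0,-0.3,0,0,0]
    - [0,0,-0.3,0,0,0]
    - [0,0,-0.3,0,0,0]
    - [0,0,0,0,0,0]

```text
clock: 21.35
tool_pos: [0.5204, 0.1834, 0.2048]
orientation: [-180.0, -0.0, -10.8]
force: [0.6, -0.6, -2.3]
opening: 0.0157
gripper_force: 29.9
```

```bash
python3 st.py
```

```text
('clock', np.float64(21.35)) ('tool_pos', array([0.5204, 0.1834, 0.2048])) ('orientation', array([-1.79973e+02, -3.21000e-02, -1.07885e+01])) ('force', array([ 0.573 , -0.6455, -2.2845])) ('moment', array([-0.0378, -0.0789, -0.0222])) ('opening', np.float64(0.0157))
```

The cap is free. I lift it high and carry it to the tray.

Emit:
play_rows:
  plan:
    - [0,0,-1.0,0,0,0]
    - [0,0,-2.0,0,0,0]
    - [0,0,-2.0,0,0,0]
    - [0,0,-2.0,0,0,0]
    - [0,0,-1.5,0,0,0]
    - [0,0,-1.0,0,0,0]
    - [0,0,0,0,0,0]

```text
clock: 21.93
tool_pos: [0.5211, 0.1838, 0.3017]
orientation: [-179.8, -0.2, -10.8]
force: [0.9, -0.8, -1.1]
opening: 0.0159
gripper_force: 29.9
```

Emit:
play_rows:
  plan:
    - [0.47,1.41,0,0,0,0]
    - [0.94,2.82,0,0,0,0]
    - [0.94,2.82,0,0,0,0]
    - [0.94,2.82,0,0,0,0]
    - [0.94,2.82,0,0,0,0]
    - [0.94,2.82,0,0,0,0]
    - [0.94,2.82,0,0,0,0]
    - [0.94,2.82,0,0,0,0]
    - [0.94,2.82,0,0,0,0]
    - [0.94,2.82,0,0,0,0]
    - [0.94,2.82,0,0,0,0]
    - [0.94,2.82,0,0,0,0]
    - [0.94,2.82,0,0,0,0]
    - [0.94,2.82,0,0,0,0]
    - [0.47,1.41,0,0,0,0]
    - [0,0,0,0,0,0]
    - [0,0,0,0,0,0]
    - [0,0,0,0,0,0]

```text
clock: 23.43
tool_pos: [0.5751, -0.2288, 0.2981]
orientation: [-180.0, 0.1, -10.8]
force: [-0.2, -0.3, -1.7]
opening: 0.0159
gripper_force: 29.9
```

Run:
```python
from h import *
import st
for c in("top","scene","wrist"):
    s=snapshot(c)
    if c!="top": cv2.imwrite(f"pics/{c}3.png",s["frame"][:,:,::-1])
    for t in("tray","clamp","cap_grip"): print(c,t,[(round(d["score"],2),np.round(d["position"],3)) for d in spot_point(c,t)[:2]])
move([.575,-.230,.10],-10.8)
a=cv2.imread("pics/scene3.png");b=cv2.imread("pics/wrist3.png")
cv2.imwrite("pics/m3.png",cv2.resize(np.hstack([a,b]),(800,300)))
```

```text
('clock', np.float64(23.4333)) ('tool_pos', array([ 0.5751, -0.2288,  0.2981])) ('orientation', array([-1.799853e+02,  8.220000e-02, -1.081700e+01])) ('force', array([-0.2065, -0.2676, -1.7157])) ('moment', array([ 0.0422,  0.0178, -0.0069])) ('opening', np.float64(0.0159))
top tray []
top clamp [(0.53, array([0.518, 0.186, 0.136]))]
top cap_grip [(0.81, array([0.69 , 0.289, 0.042])), (0.61, array([0.354, 0.214, 0.039]))]
scene tray [(0.57, array([ 0.58 , -0.222,  0.002]))]
scene clamp [(0.71, array([ 0.643, -0.163,  0.002]))]
scene cap_grip [(0.89, array([0.68 , 0.193, 0.045])), (0.8, array([0.353, 0.217, 0.043]))]
wrist tray [(0.73, array([ 0.58 , -0.224, -0.004]))]
wrist clamp [(0.72, array([ 0.643, -0.162,  0.002]))]
wrist cap_grip [(0.73, array([ 0.575, -0.23 ,  0.292]))]
tool shift cm [-0.05  0.12 19.9 ] world [-0.0007 -0.0011 -0.199 ] rotvec [-0.   -0.01  0.02]
```

View pics/m3.png

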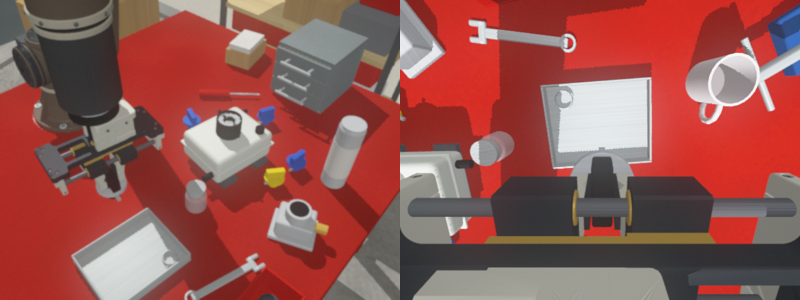

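The cap is upright in the gripper above the tray, and the clamp at about (565,98) in the right half is well clear. I lower it.

Emit:
play_rows:
  plan:
    - [0,0,1.5,0,0,0]
    - [0,0,2.5,0,0,0]
    - [0,0,2.5,0,0,0]
    - [0,0,2.5,0,0,0]
    - [0,0,2.5,0,0,0]
    - [0,0,2.5,0,0,0]
    - [0,0,2.5,0,0,0]
    - [0,0,2.5,0,0,0]
    - [0,0,1.8,0,0,0]
    - [0,0,1.2,0,0,0]
    - [0,0,0.8,0,0,0]
    - [0,0,0.5,0,0,0]
    - [0,0,0.3,0,0,0]
    - [0,0,0,0,0,0]
    - [0,0,0,0,0,0]

```text
clock: 25.28
tool_pos: [0.5762, -0.2292, 0.0638]
orientation: [180.0, -0.1, -10.8]
force: [0.1, 0.8, -1.1]
opening: 0.0159
gripper_force: 29.9
```

Emit:
play_rows:
  plan:
    - [0,0,0.05,0,0,0]
    - [0,0,0.05,0,0,0]
    - [0,0,0.05,0,0,0]
    - [0,0,0.05,0,0,0]
    - [0,0,0,0,0,0]
    - [0,0,0,0,0,0]

```text
clock: 25.78
tool_pos: [0.5756, -0.2291, 0.061]
orientation: [180.0, -0.0, -10.8]
force: [-0.2, -0.4, -1.7]
opening: 0.0161
gripper_force: 29.9
```

Emit:
play_rows:
  plan:
    - [0,0,0.1,0,0,0]
    - [0,0,0.1,0,0,0]
    - [0,0,0.1,0,0,0]
    - [0,0,0.06,0,0,0]
    - [0,0,0,0,0,0]
    - [0,0,0,0,0,0]

```text
clock: 26.28
tool_pos: [0.5756, -0.229, 0.0573]
orientation: [180.0, 0.0, -10.8]
force: [-0.1, 0.1, -0.7]
opening: 0.0156
gripper_force: 29.9
```

Emit:
play_rows:
  plan:
    - [0,0,0.05,0,0,0]
    - [0,0,0.05,0,0,0]
    - [0,0,0,0,0,0]
    - [0,0,0,0,0,0]

```text
clock: 26.62
tool_pos: [0.5756, -0.229, 0.0563]
orientation: [180.0, 0.0, -10.8]
force: [-0.1, -0.4, -1.3]
opening: 0.0158
gripper_force: 29.9
```

Emit:
play_rows:
  plan:
    - [0,0,0.05,0,0,0]
    - [0,0,0.05,0,0,0]
    - [0,0,0,0,0,0]
    - [0,0,0,0,0,0]

```text
clock: 26.95
tool_pos: [0.5758, -0.2291, 0.0557]
orientation: [180.0, -0.0, -10.8]
force: [-0.8, 1.6, 2.5]
opening: 0.0158
gripper_force: 29.9
```

The cap has touched down on the floor. I release it and rise straight up.

Emit:
play_rows:
  plan:
    - [0,0,0,0,0,0]
    - [0,0,0,0,0,0]
    - [0,0,0,0,0,0]
    - [0,0,0,0,0,0]
    - [0,0,0,0,0,0]
    - [0,0,0,0,0,0]
    - [0,0,0,0,0,0]
  grip: 5

```text
clock: 27.53
tool_pos: [0.5756, -0.2291, 0.0553]
orientation: [180.0, 0.0, -10.8]
force: [0.3, 0.6, -0.4]
opening: 0.0492
gripper_force: 0.0
```

Emit:
play_rows:
  plan:
    - [0,0,-0.5,0,0,0]
    - [0,0,-1,0,0,0]
    - [0,0,-2,0,0,0]
    - [0,0,-2.5,0,0,0]
    - [0,0,-2.5,0,0,0]
    - [0,0,-2.5,0,0,0]
    - [0,0,-2.5,0,0,0]
    - [0,0,-1.5,0,0,0]
    - [0,0,0,0,0,0]
    - [0,0,0,0,0,0]
    - [0,0,0,0,0,0]

```text
clock: 28.45
tool_pos: [0.5752, -0.2289, 0.2055]
orientation: [-180.0, 0.0, -10.8]
force: [-0.1, 0.3, -0.5]
opening: 0.0501
gripper_force: 0.0
```

Run:
```python
from h import *
import st
for c in("scene","wrist"):
    s=snapshot(c);cv2.imwrite(f"pics/{c}4.png",s["frame"][:,:,::-1])
    for t in("tray","clamp","cap_grip","cap","jar"): print(c,t,[(round(d["score"],2),np.round(d["position"],3)) for d in spot_point(c,t)[:5]])
a=cv2.imread("pics/scene4.png");b=cv2.imread("pics/wrist4.png")
cv2.imwrite("pics/m4.png",cv2.resize(np.hstack([a,b]),(800,300)))
```

```text
('clock', np.float64(28.45)) ('tool_pos', array([ 0.5752, -0.2289,  0.2055])) ('orientation', array([-1.799818e+02,  4.000000e-04, -1.080410e+01])) ('force', array([-0.123 ,  0.3241, -0.4509])) ('moment', array([-0.0351,  0.0033,  0.0026])) ('opening', np.float64(0.0501))
scene tray [(0.6, array([ 0.58 , -0.22 ,  0.001]))]
scene clamp [(0.56, array([ 0.642, -0.164,  0.001]))]
scene cap_grip [(0.88, array([ 0.574, -0.23 ,  0.05 ])), (0.86, array([0.355, 0.217, 0.042])), (0.81, array([0.68 , 0.198, 0.045])), (0.65, array([0.693, 0.29 , 0.043])), (0.59, array([0.514, 0.393, 0.045]))]
scene cap [(0.84, array([ 0.575, -0.229,  0.004])), (0.83, array([ 0.355,  0.211, -0.   ])), (0.83, array([ 0.51 ,  0.392, -0.001])), (0.66, array([0.686, 0.195, 0.003])), (0.59, array([0.692, 0.29 , 0.002]))]
scene jar [(0.94, array([ 0.581, -0.004,  0.002]))]
wrist tray [(0.67, array([ 0.579, -0.22 ,  0.003])), (0.65, array([ 0.576, -0.227,  0.002]))]
wrist clamp [(0.66, array([ 0.643, -0.159,  0.005]))]
wrist cap_grip [(0.59, array([ 0.573, -0.225,  0.049]))]
wrist cap [(0.56, array([ 0.578, -0.226,  0.002]))]
wrist jar [(0.91, array([ 0.577, -0.004, -0.004]))]
```

View pics/m4.png

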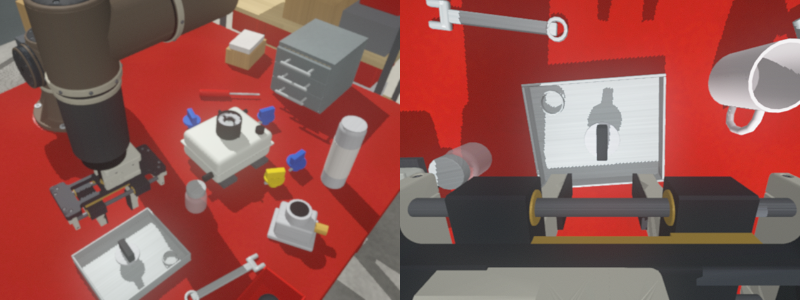

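The cap stands upright in the tray, at about (128,255) in the scene half and (602,140) in the wrist half. The clamp and jar have not moved, and the gripper is clear. I hand it in.

```bash
python3 -c "
from plant import close_job
print(close_job())"
```

```text
the job is handed in; nothing more can be done
None
```

The pressure cap was bled at its first stop, pressed, turned free and lifted off; it stands upright on the tray floor with the gripper clear, and the job is handed in (no verdict was returned).

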